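Slide the chromatography plate out over the end of the ledge

TASK

In the fume hood, gently push the flat white chromatography plate along the raised ledge, towards the end where the open steel tray stands, until about a third of the plate's length sticks out past that end of the ledge, so that the next person can take it by its edge. Only push it with the fingers: do not grip or lift it, leave it lying flat and in line with the ledge, and do not disturb the tray, the bottle, the jar or the tweezers.

Things in the scene. Friction and masses are not known exactly. Their poses are not given: they have to be found in the camera images.
- ledge_top (a point): Grey raised board (fixed) on two aluminium feet, 200 mm wide (its x) by 300 mm long (its y), its level top 60 mm above the work surface. This point is the centre of its top face; x across, y along its length, z up; the two open ends are at y = +150 and -150 mm, with no lip or stop anywhere. Turned up to about 0.25 rad from the world axes.
- plate: Loose flat plate, thick glass with a white coat, 80 mm (its x) by 120 mm (its y, along the ledge) by 6 mm thick, about 0.14 kg, lying on the ledge and up to 0.2 rad askew to it. Origin at the centre of its underside, z up.
- plate_mid (a point): The centre of that plate, half-way up its thickness (3 mm above the ledge's top).
- tray: Open stainless-steel tray, 140 mm (its x) by 100 mm (its y) by 35 mm high, loose on the work surface beyond one end of the ledge, either one: it marks the end to push towards. Origin at the centre of its underside.
- bottle: Amber bottle with black cap, 72 mm in diameter, 170 mm high, standing loose on the work surface beyond the other end of the ledge. Origin at the centre of its underside. To be left alone.
- jar_mid (a point): Small clear jar with white cap, 30 mm in diameter, 45 mm high, standing loose on the ledge in the strip beside the plate, on the +x side of it. This point is half-way up. To be left alone.
- tweezers: Steel tweezers, about 135 mm long (its y), 12 mm wide, 8 mm thick, lying loose on the work surface on the robot's side of the ledge. Origin about their middle, on the underside. To be left alone.
Mind the look-alikes: they are no part of the job. There is more than one size of the plate; the one meant has the size given above. Of the things that look like the tray, the larger one is meant.

How it is judged (in metres and radians):
At the end, for the whole second after the job is handed in: The plate lies flat and at rest on the ledge, not over its long sides (centre within 60 mm of the middle line), with 27 to 53 mm of its 120 mm length past the ledge's end nearest the tray (centre 117 to 143 mm from the ledge's centre), and within 0.2 rad of the ledge's direction (((y of tray in the frame of ledge_top above 0 m and y of plate_mid in the frame of ledge_top between 0.117 and 0.143 m) or (y of tray in the frame of ledge_top below 0 m and y of plate_mid in the frame of ledge_top between -0.143 and -0.117 m)) and x of plate_mid in the frame of ledge_top between -0.06 and 0.06 m and angle between the y axis of plate and the y axis of ledge_top, either way round below 0.2 rad and angle between plate's own z axis and vertical below 0.06 rad and z of plate_mid in the frame of ledge_top between 0 and 0.007 m and linear speed of plate below 0.01 m/s); the robot touches nothing.
It fails at once if the plate is lifted off the ledge, tipped, or falls (z of plate_mid in the frame of ledge_top above 0.012 m or z of plate_mid in the frame of ledge_top below -0.01 m or angle between plate's own z axis and vertical above 0.2 rad).
It fails at once if the plate is knocked or flicked (faster than 0.4 m/s) (linear speed of plate above 0.4 m/s).
It fails at once if the tray, bottle, jar or tweezers are moved more than 12 mm (distance of any of tray, bottle, jar_mid, tweezers from where it was at the start of the episode above 0.012 m).
It also fails if it takes over 38 s, if anything falls off the work surface, if the arm or the gripper's body presses on something with over 40 N, if the wrist force passes 120 N, or if a joint passes its speed limit or range.

ROBOT

A 7-joint arm with a two-finger parallel gripper is mounted at the origin on the work surface. World frame = base frame: x ahead of the robot, y to its left, z up, the work surface at z = 0. Lengths are in m, angles in degrees, forces in N, time in s.
With the tool pointing down it reaches from about 0.35 to 0.9 m from the base axis. Payload 8.1 kg.
Tool frame: the origin (TCP) lies at the very end of the fingers, on their centre line; the grasp point (between the pads) lies 19 mm behind it (ctrl.tcp_to_grasp is the distance from the TCP to the grasp point, in m); z points along the fingers, y is the line along which they close (so a half turn about z gives the same grasp; the last joint's range is limited). The gripper opens to 85 mm and grips with 20 to 120 N. Pads are 22 mm wide; open, the fingers measure 114 mm over their backs; the gripper's body (76 mm by 85 mm) begins 54 mm behind the grasp point. The pads swing forward as they close: fully open they stand 13 mm farther back than shut.
Start: joints at [-5.879, 24.895, 1.432, 90.138, -0.665, 64.973, -4.303], TCP at [0.625, -0, 0.231] pointing down, gripper open.
Joint ranges: [-149.89, 149.89], [-25.12, 119.58], [-72.63, 75.52], [4.76, 147.25], [-75.54, 255.54], [6.69, 114.76], [-157.13, 157.13]. Speed limits (degrees/s): [127.2, 127.2, 172.46, 172.46, 180, 180, 180].

INTERFACE

Orientations are given as a 3x3 rotation matrix whose columns are the frame's x, y, z axes.
In Python, from plant import ctrl, imaging gives the robot as it stands.
- The arm moves only by the shell command python3 -m creep 'ROWS' [OPENING]. ROWS is JSON, one flat list of numbers, 4 for each row, row after row: the shift along the tool's x, y, z in cm, then the turn about the tool's z in degrees. A call has 1 to 10 rows; each row is the pose to reach, as a shift and turn from the pose commanded when the call began, along the tool's axes at that moment; what a row does not reach only later rows make up. A row lasts 1/8 s, in which the tool goes at most 62.5 mm and 10.7 degrees, less where a joint would pass 70% of its speed; a pose out of reach is approached as far as the arm can. A call with a gripper value outside its range is refused whole. OPENING is the closure, from -1 (fully open) to 1 (shut), set as the call begins (- or left out, the last holds). The fingers move at their own pace and stop on an object; the grip force is fixed at half the most. Time passes only in rows, so rows that repeat a pose let the fingers close. It gives the time, the measured TCP pose, the force, the opening and the grip force at its end, in the units of the state.
- ctrl.state(): the state, without advancing time (a new reading comes with each control period).
- imaging.read_camera(name): name is "scene" or "side" or "wrist"; returns (picture, depth): 480x640x3 uint8, red, green, blue; 480x640 float32, m along the optical axis (not along the pixel's ray), 0 where there is no reading.
- imaging.camera_info(name): a dict with "fx", "fy", "cx", "cy" (pixels), "camera_from_world" (4x4, takes a point from world to camera coordinates). Camera axes: x right, y up, looking along -z (the intrinsics and any distortion apply to the point x, -y, -z); pixel columns grow to the right and rows downward; lengths in m; the calibration is good to about 2 mm. A picture is of the moment at which its call begins: read the wrist's pose just before it. camera_info takes no time and is no camera call; for the wrist camera it gives the pose at the moment of the call.
- ctrl.hand_in(): hands the job in; it is judged then, once.
The state is a dict: "time": time; "joint_positions": joint angles; "qvel": joint speeds; "joint_efforts": joint torques, N m; "ee_pos": TCP position; "tcp_rot": TCP orientation; "wrist_force": force on the tool from outside, world axes, zero at the start; "torque": the same for the moment, N m; "finger_gap": finger opening in m; "grip_force": force on a finger pad.
Only numpy, scipy, OpenCV 4.12 (cv2) and the standard library are available. Lean on these libraries where they do the work, as an engineer would, in place of code of your own. Each camera call takes 0.05 s, during which the arm holds its last target. There are 200 camera calls.

## Working session

There is one attempt and no reset: what is moved stays moved. The work goes in short steps, Python scripts to look and compute and a shell command to move; the robot and the scene stay as the last step left them, time stands still between calls to the robot, and variables do not carry over. Pictures are saved under pics/ and viewed, at most 10 in all, crops included, and the job is handed in when it is done.

```bash
mkdir -p pics; cat > h.py <<'E'
import numpy as np, cv2
from plant import ctrl, imaging
def ray(info,u,v):
    M=np.array(info["camera_from_world"]); R=M[:3,:3]; t=M[:3,3]
    d=np.array([(u-info["cx"])/info["fx"],-(v-info["cy"])/info["fy"],-1.])
    return -R.T@t, R.T@d
def onplane(info,u,v,z):
    o,d=ray(info,u,v); return o+d*(z-o[2])/d[2]
def cloud(info,dep):
    v,u=np.mgrid[:480,:640]; M=np.array(info["camera_from_world"])
    P=np.stack([(u-info["cx"])/info["fx"]*dep,-(v-info["cy"])/info["fy"]*dep,-dep],-1)
    return (P-M[:3,3])@M[:3,:3]
E
python3 - <<'E'
from h import *
for n in ["scene","side"]:
    i=imaging.camera_info(n); p,d=imaging.read_camera(n)
    print({k:(np.round(v,3).tolist() if k=="camera_from_world" else v) for k,v in i.items()})
    cv2.imwrite(f"pics/{n}.png",p[:,:,::-1]); np.savez(f"{n}.npz",p=p,d=d)
print(ctrl.state())
E
```

```text
{'fx': 538.1582263295711, 'fy': 538.1582263295711, 'cx': 323.35210238132277, 'cy': 237.49608189720715, 'camera_from_world': [[-0.678, 0.735, 0.012, 0.301], [-0.591, -0.555, 0.586, 0.325], [0.438, 0.39, 0.81, -1.38], [0.0, 0.0, 0.0, 1.0]]}
{'fx': 596.7548671840916, 'fy': 596.7548671840916, 'cx': 307.9776921441116, 'cy': 246.94575359038708, 'camera_from_world': [[0.994, -0.109, 0.02, -0.519], [0.039, 0.514, 0.857, -0.116], [-0.103, -0.851, 0.515, -1.107], [0.0, 0.0, 0.0, 1.0]]}
{'time': 0.1, 'joint_positions': array([-5.87815503, 24.93204205,  1.42907981, 90.18397568, -0.66431857,
       64.97186545, -4.30373342]), 'qvel': array([ 0.03861673, -0.01054171,  0.04350995, -0.16693836, -0.01285442,
        0.06285732, -0.00928173]), 'joint_efforts': array([ 3.05215610e-03, -6.71761894e+01,  1.02813520e+00, -3.16906106e+01,
        1.58212596e-02,  7.24380094e-03, -3.14591728e-05]), 'ee_pos': array([ 6.24554684e-01, -3.97400018e-05,  2.30608004e-01]), 'tcp_rot': array([[ 5.96663644e-05,  9.99999040e-01, -1.38406258e-03],
       [ 9.99999991e-01, -5.98303686e-05, -1.18453656e-04],
       [-1.18536351e-04, -1.38405550e-03, -9.99999035e-01]]), 'wrist_force': array([-0.23692301,  0.70026072,  0.09697768]), 'torque': array([-0.02590645, -0.00570589,  0.01722806]), 'grip_force': 0.0, 'finger_gap': 0.08532099186836707}
```

View pics/scene.png

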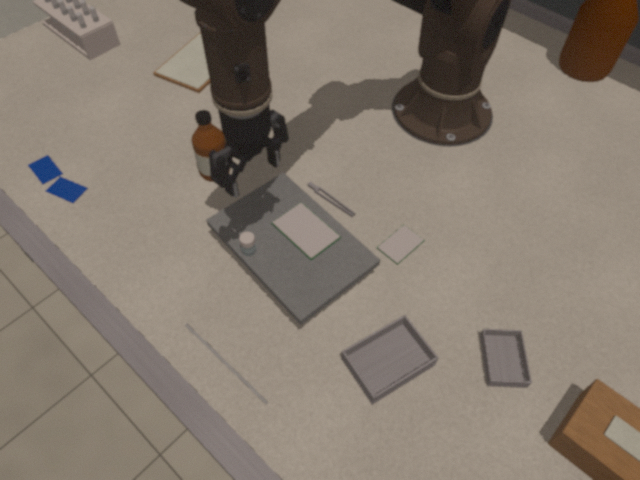

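View pics/side.png

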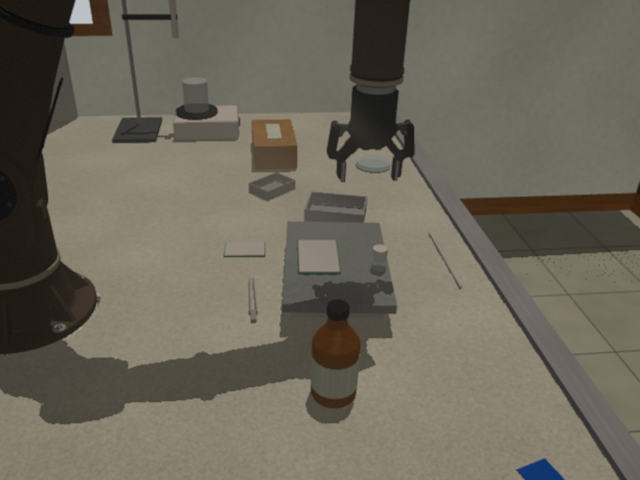

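The plate meant lies on the ledge at scene (307,230), side (319,257). Its look-alikes are the small plate on the bench at (401,243) and the notepad at (190,62). The larger tray is at (388,357), the smaller one at (505,357). The bottle is at (208,150), the jar at (247,242) and the tweezers at (331,198). Next I measure them and check the choice in one crop.

```bash
cat > m.py <<'E'
from h import *
def rect(info,mask,z,roi):
    m=np.zeros_like(mask,np.uint8); x0,y0,x1,y1=roi; m[y0:y1,x0:x1]=mask[y0:y1,x0:x1]
    m=cv2.morphologyEx(m,cv2.MORPH_OPEN,np.ones((3,3),np.uint8))
    c=max(cv2.findContours(m,0,cv2.CHAIN_APPROX_NONE)[0],key=cv2.contourArea)[:,0]
    W=np.array([onplane(info,u,v,z)[:2] for u,v in c])
    r=cv2.minAreaRect((W*1000).astype(np.float32)); b=cv2.boxPoints(r)
    e=[b[1]-b[0],b[2]-b[1]]; l=max(e,key=np.linalg.norm); l=l if l[1]>0 else -l
    return np.array(r[0]),sorted(r[1]),np.degrees(np.arctan2(-l[0],l[1]))
if __name__=="__main__":
    for n,roi,rl in [("scene",(265,195,350,265),(195,165,390,330)),("side",(290,235,345,280),(270,215,400,310))]:
        i=imaging.camera_info(n); f=np.load(n+".npz"); p,d=f["p"],f["d"]
        C=cloud(i,d); hsv=cv2.cvtColor(p,cv2.COLOR_RGB2HSV)
        print(n,"plate px",p[232,307] if n=="scene" else p[257,319],"ledge px",p[280,300] if n=="scene" else p[290,330])
        warm=(p[:,:,0].astype(int)-p[:,:,2])
        white=((p[:,:,0]>125)&(warm>=0))
        print(n,"plate",rect(i,white,.066,roi))
        top=(abs(C[:,:,2]-.062)<.012)&(d>0)
        print(n,"ledge(depth)",rect(i,top,.06,rl), "z med",np.median(C[:,:,2][top]))
        for nm,uv in {"scene":dict(jar=(247,240),tray=(388,357),tw=(331,198),bot=(205,118)),"side":dict(jar=(379,250),tray=(336,205),tw=(252,298),bot=(338,310))}[n].items():
            print(nm,C[uv[1],uv[0]].round(3),end=" ")
        print()
    f=np.load("scene.npz")["p"]; cv2.imwrite("pics/crop.png",cv2.resize(f[160:340,180:420,::-1],None,fx=3,fy=3,interpolation=cv2.INTER_CUBIC))
E
python3 m.py
```

```text
scene plate px [158 144 138] ledge px [107 101  97]
scene plate (array([545.10546875,  43.53131866]), [76.89313507080078, 116.82582092285156], np.float32(-4.641573))
scene ledge(depth) (array([582.21600342,  38.85063171]), [204.1400909423828, 305.225341796875], np.float32(-6.1765075)) z med 0.06172065190854534
jar [0.66  0.004 0.106] tray [0.621 0.322 0.005] tw [ 0.41  -0.009  0.   ] bot [ 0.537 -0.248  0.17 ] 
side plate px [142 133 123] ledge px [56 54 51]
side plate (array([545.40594482,  45.47976303]), [73.48373413085938, 111.43791198730469], np.float32(-4.4619594))
side ledge(depth) (array([578.76000977,  31.56733704]), [200.476318359375, 316.94146728515625], np.float32(-6.1503277)) z med 0.062089022610819875
jar [ 0.652 -0.012  0.106] tray [0.633 0.37  0.006] tw [0.414 0.001 0.001] bot [ 0.532 -0.274  0.172]
```

View pics/crop.png

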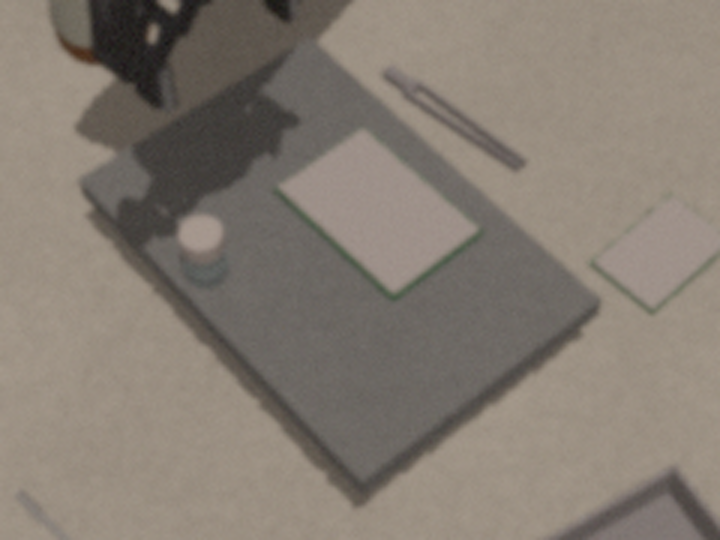

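The crop confirms it: 80 x 120 mm plate on the ledge, the jar well to its +x side, the tray beyond the +y end. In the ledge frame the plate is at (-36, +3) mm, so it needs about 127 mm along +y. I'll push with two half-open fingers across the rear edge, turned 6.2° to match the ledge.

```bash
python3 -m creep '[-1.5,-3,2,2, -3,-6,4,4, -4.7,-8.8,6,6.2, -4.7,-8.8,10,6.2, -4.7,-8.8,13,6.2, -4.7,-8.8,14,6.2, -4.7,-8.8,14.5,6.2, -4.7,-8.8,14.5,6.2, -4.7,-8.8,14.5,6.2]' 0
python3 - <<'E'
from h import *
p,d=imaging.read_camera("side"); i=imaging.camera_info("side")
C=cloud(i,d); s=ctrl.state(); print(s["ee_pos"],s["finger_gap"],s["wrist_force"])
m=(d>0)&(abs(C[:,:,0]-s["ee_pos"][0])<.07)&(abs(C[:,:,1]-s["ee_pos"][1])<.03)&(C[:,:,2]>.07)
for a,b in [(-.07,0),(0,.07)]:
    q=C[m&(C[:,:,0]-s["ee_pos"][0]>a)&(C[:,:,0]-s["ee_pos"][0]<b)]; print(len(q),np.percentile(q[:,2],[0,1,3,10]) if len(q) else "")
cv2.imwrite("pics/side2.png",cv2.resize(p[150:350,220:460,::-1],None,fx=3,fy=3))
E
```

```text
time: 1.23
ee_pos: [0.5377, -0.047, 0.0872]
tcp_rot: [[0.108, 0.994, 0.002], [0.994, -0.108, -0.0], [0.0, 0.002, -1.0]]
wrist_force: [-0.5, -0.5, 0.2]
finger_gap: 0.0425
grip_force: 0.0
[ 0.53763165 -0.04697598  0.08716103] 0.04287290127240069 [-0.14522936 -0.64661066  0.15640365]
2718 [0.09328874 0.10405923 0.11733494 0.14640434]
1854 [0.09235238 0.09955439 0.10876213 0.13850327]
```

View pics/side2.png

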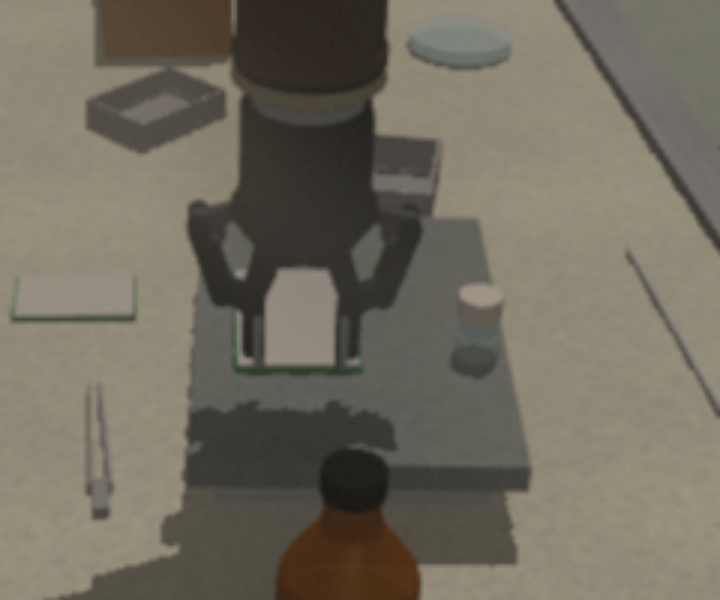

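The side view shows the half-open fingers at crop (253,350) and (347,350), just behind the plate's rear edge, which is at row 370. The depth reading puts the tips about 5 mm above the TCP. I'll go down carefully.

```bash
python3 -m creep '[0,0,1,0, 0,0,2,0, 0,0,2.5,0, 0,0,2.7,0, 0,0,2.8,0, 0,0,2.8,0]'
python3 - <<'E'
from h import *
p,d=imaging.read_camera("side"); i=imaging.camera_info("side")
C=cloud(i,d); s=ctrl.state(); print(s["ee_pos"],s["finger_gap"],s["wrist_force"])
cv2.imwrite("pics/side3.png",cv2.resize(p[210:310,260:420,::-1],None,fx=5,fy=5,interpolation=cv2.INTER_CUBIC))
E
```

```text
time: 2.02
ee_pos: [0.5372, -0.047, 0.0585]
tcp_rot: [[0.108, 0.994, 0.0], [0.994, -0.108, -0.0], [0.0, 0.0, -1.0]]
wrist_force: [0.1, -0.6, 0.1]
finger_gap: 0.043
grip_force: 0.0
[ 0.53720286 -0.04703209  0.05849155] 0.04284832224428926 [-0.4985946  -0.21622722 -0.29101467]
```

View pics/side3.png

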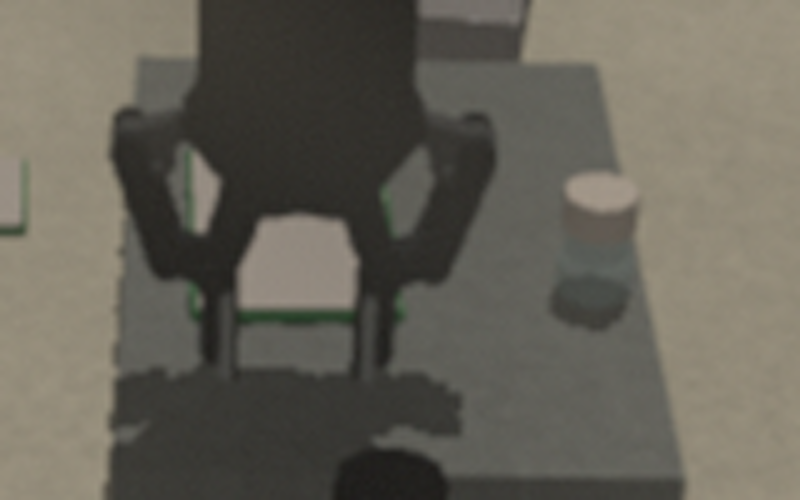

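The fingers (tips at crop (225,375) and (372,375)) straddle the plate's rear edge squarely and touch nothing. I'll go 1 mm lower and start a slow push.

```bash
python3 -m creep '[0,0,0.1,0, 0.6,0,0.1,0, 1.2,0,0.1,0, 1.8,0,0.1,0, 2.2,0,0.1,0, 2.6,0,0.1,0, 3,0,0.1,0, 3.5,0,0.1,0, 4,0,0.1,0, 4,0,0.1,0]'
cat > chk.py <<'E'
from h import *; from m import rect
import sys
s=ctrl.state(); print(s["time"],s["ee_pos"].round(4),s["wrist_force"].round(1))
th=np.radians(6.16)
for n,roi in [("scene",(265,195,400,300)),("side",(285,215,350,280))]:
    p,d=imaging.read_camera(n); i=imaging.camera_info(n)
    w=(p[:,:,0]>125)&(p[:,:,0].astype(int)>=p[:,:,2])
    C=cloud(i,d); w&=(abs(C[:,:,2]-.066)<.012)
    c,sz,a=rect(i,w,.066,roi); e=c/1000-[.582,.039]
    print(n,c.round(1),np.round(sz,1),a,"ledge xy mm",1000*(e[0]*np.cos(th)-e[1]*np.sin(th)),1000*(e[0]*np.sin(th)+e[1]*np.cos(th)))
    if len(sys.argv)>1: cv2.imwrite(f"pics/{n}_{sys.argv[1]}.png",cv2.resize(p[150:350,200:440,::-1],None,fx=3,fy=3))
E
python3 chk.py a
```

```text
time: 3.32
ee_pos: [0.5422, -0.0087, 0.0583]
tcp_rot: [[0.109, 0.994, 0.002], [0.994, -0.109, -0.002], [-0.001, 0.002, -1.0]]
wrist_force: [-1.0, -3.8, 8.4]
finger_gap: 0.0425
grip_force: 4.3
3.325 [ 0.5422 -0.0087  0.0583] [-1.  -3.8  8.4]
scene [548.7  62.3] [ 77.  116.4] -6.4978657 ledge xy mm -35.583181274925494 19.60064889085003
side [548.2  48.1] [39.5 83.8] -7.9680734 ledge xy mm -34.58346853751045 5.3904973646129815
```

View pics/scene_a.png

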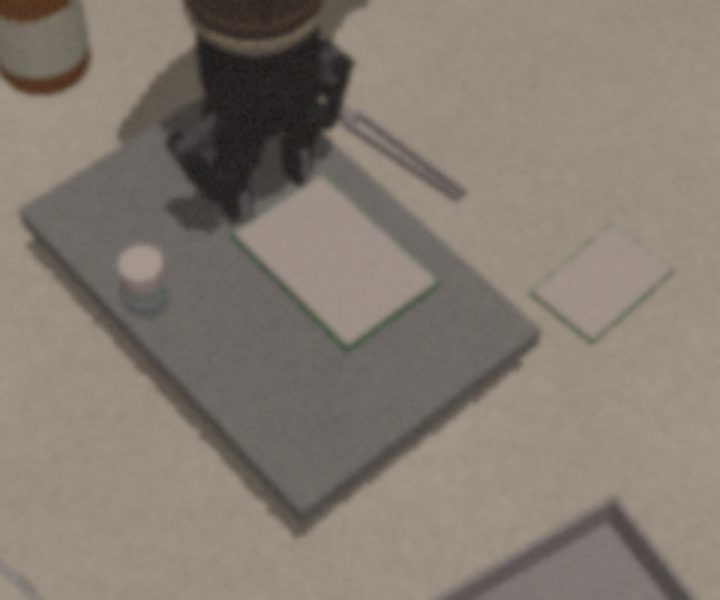

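The plate is moving and straight (-6.5° against the ledge's -6.2°) at y = +19.6 mm. The fingertips press lightly on the ledge (8 N), so I'll raise them 1 mm and go on.

```bash
python3 -m creep '[0,0,-0.1,0, 0.4,0,-0.1,0, 1,0,-0.1,0, 1.6,0,-0.1,0, 2.2,0,-0.1,0, 2.8,0,-0.1,0, 3.4,0,-0.1,0, 4,0,-0.1,0, 4.5,0,-0.1,0, 5,0,-0.1,0]'
python3 -m creep '[0,0,0,0, 0.5,0,0,0, 1,0,0,0, 1.5,0,0,0, 2,0,0,0, 2.5,0,0,0, 3,0,0,0, 3.3,0,0,0, 3.5,0,0,0, 3.5,0,0,0]'
python3 chk.py b
```

```text
time: 4.68
ee_pos: [0.5468, 0.0427, 0.0583]
tcp_rot: [[0.108, 0.994, -0.0], [0.994, -0.108, -0.0], [-0.0, 0.0, -1.0]]
wrist_force: [0.1, -3.3, 2.0]
finger_gap: 0.0431
grip_force: 1.4
time: 5.92
ee_pos: [0.5505, 0.0776, 0.0583]
tcp_rot: [[0.108, 0.994, 0.0], [0.994, -0.108, 0.0], [0.0, 0.0, -1.0]]
wrist_force: [0.3, -0.1, 1.9]
finger_gap: 0.0429
grip_force: 0.7
5.925 [0.5505 0.0776 0.0583] [ 0.3 -0.1  1.9]
scene [557.6 148.9] [ 77.3 117.1] -6.07483 ledge xy mm -36.06656319860883 106.65593371788391
side [556.7 141. ] [39.9 91.4] -7.8037186 ledge xy mm -36.0521069826121 98.67256239934954
```

View pics/scene_b.png

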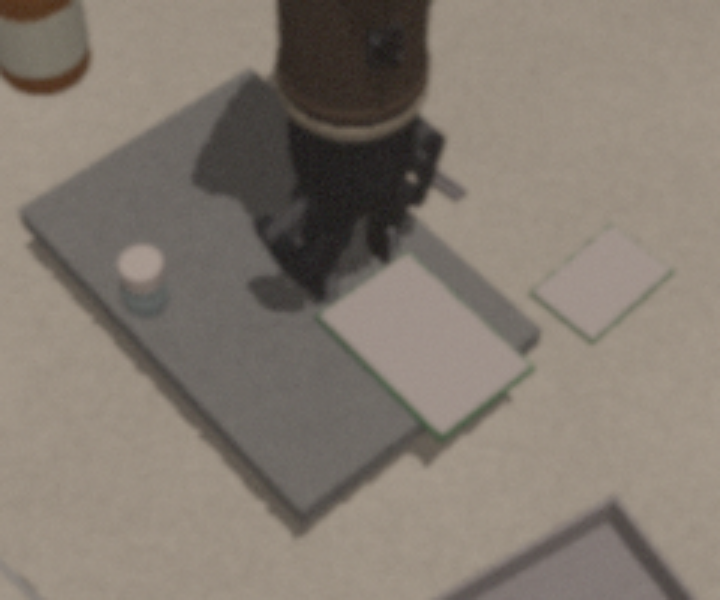

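The plate lies straight with its front edge (crop corners (442,436) and (533,366)) slightly past the ledge's end. I'll check the overhang directly against the end's corners at (300,520) and (540,335).

```bash
python3 - <<'E'
from h import *
i=imaging.camera_info("scene"); th=np.radians(6.16)
for u,v,z in [(540,333,.06),(300,520,.06),(22,214,.06),(442,436,.066),(533,366,.066)]:
    q=onplane(i,200+u/3-.3,150+v/3-.3,z)[:2]-[.582,.039]; print(1000*(q[0]*np.cos(th)-q[1]*np.sin(th)),1000*(q[0]*np.sin(th)+q[1]*np.cos(th)))
E
```

```text
-98.59825277000502 149.06866838592836
102.6759366083253 150.73146345134998
98.6810565061196 -146.93169376415557
2.8891775597990854 166.051055143218
-74.55309843912734 166.315221464412
```

The ledge end measures y = 150 and the plate's front edge 166, so the overhang is 16 mm. I need 24 mm more.

```bash
python3 -m creep '[0.3,0,0,0, 0.8,0,0,0, 1.3,0,0,0, 1.8,0,0,0, 2.2,0,0,0, 2.4,0,0,0, 2.4,0,0,0, 2.4,0,0,0]'
python3 -m creep '[-0.5,0,0,0, -1.5,0,0,0, -2.5,0,-0.5,0, -3,0,-2,0, -3,0,-5,0, -3,0,-9,0, -3,0,-12,0, -3,0,-12,0, -3,0,-12,0]'
python3 chk.py c
```

```text
time: 7.02
ee_pos: [0.5531, 0.1015, 0.0583]
tcp_rot: [[0.108, 0.994, 0.0], [0.994, -0.108, 0.0], [0.0, 0.0, -1.0]]
wrist_force: [-0.1, 0.2, 0.8]
finger_gap: 0.0422
grip_force: 0.1
time: 8.15
ee_pos: [0.5496, 0.0711, 0.1786]
tcp_rot: [[0.108, 0.994, 0.0], [0.994, -0.108, 0.0], [0.0, 0.0, -1.0]]
wrist_force: [-0.3, -0.8, -0.3]
finger_gap: 0.0428
grip_force: 0.0
8.15 [0.5496 0.0711 0.1786] [-0.3 -0.8 -0.3]
scene [560.1 172.9] [ 77.1 116.7] -5.9437838 ledge xy mm -36.17513935355425 130.73868664445033
side [559.2 164.8] [73.5 89.7] -5.581918 ledge xy mm -36.14232895216635 122.65635639422658
```

View pics/scene_c.png

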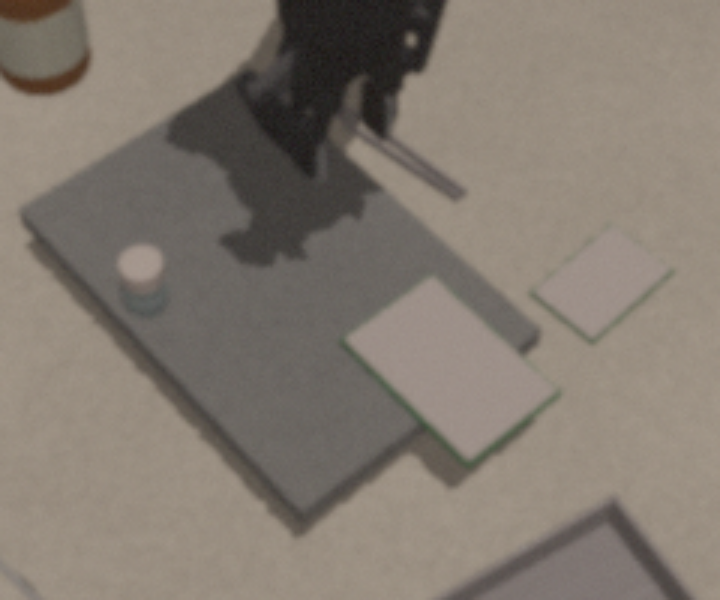

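The plate lies flat with its centre at y = 131 mm, about 40 mm of it overhanging (front corner at crop (470,466)). The hand is clear and the neighbours look undisturbed, so I'm handing in.

```bash
python3 -c "from plant import ctrl; print(ctrl.hand_in())"
```

```text
the job is handed in; nothing more can be done
None
```

The plate now lies flat on the ledge, in line with it, with about 41 mm (a third of its length) past the tray end; it was only pushed, and I handed the job in at about 8 s (no verdict came back).

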